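Push out the oat bars and frame them for glazing

ROBOT

A 6-joint arm with a two-finger parallel gripper is mounted at the origin on the work surface. World frame = base frame: x ahead of the robot, y to its left, z up, the work surface at z = 0. Lengths are in mm, angles in rad, forces in N, time in s.
With the tool pointing down it reaches from about 275 to 750 mm from the base axis. Payload 10.2 kg.
Tool frame: the origin (TCP) lies midway between the tips of the shut fingers; the grasp point (between the pads) lies 19 mm behind it; z points along the fingers, y is the line along which they close (so a half turn about z gives the same grasp; the last joint's range is limited). The gripper opens to 85 mm and grips with 20 to 120 N. Pads are 22 mm wide; open, the fingers measure 114 mm over their backs; the gripper's body (76 mm by 85 mm) begins 54 mm behind the grasp point. The pads swing forward as they close: fully open they stand 13 mm farther back than shut.
Start: joints at [0.979, 0.313, 1.498, -0, 1.331, -0.223], TCP at [189.273, 489.701, 231.294] pointing down, gripper open.
Joint ranges: [-2.94, 2.94], [-0.97, 2.17], [0.19, 2.56], [-1.23, 4.37], [0.02, 3.11], [-2.88, 2.88]. Speed limits (rad/s): [2.39, 2.39, 3.01, 3.14, 3.14, 3.14].

INTERFACE

Orientations are given as a unit quaternion [w, x, y, z].
In Python, from rig import ctrl, capture, camera_info gives the robot as it stands.
- The arm moves only by the tool apply_moves, never from a script. Its argument "targets" is a list of rows, each a list of 3 entries, a list of its own where there are three numbers: the finger opening in mm, from 0 to 85.4, then the shift along the world's x, y, z in mm, then the turn, a rotation vector about the world's x, y, z in degrees. In form: [[grip, [dx, dy, dz], [rx, ry, rz]], ...]. A call has 1 to 20 rows; each row is the pose to reach, as a shift and turn from the pose commanded when the call began; what a row does not reach only later rows make up. A row lasts 1/10 s, in which the tool goes at most 50 mm and 8.59 degrees, less where a joint would pass 70% of its speed; a pose out of reach is approached as far as the arm can. A call with a gripper value outside its range is refused whole. The fingers move at their own pace and stop on an object; "squeeze" is the grip in N (left out, the last holds). Time passes only in rows, so rows that repeat a pose let the fingers close. It gives the time, the measured TCP pose, the force, the opening and the grip force at its end, in the units of the state.
- ctrl.sense(): the state, without advancing time (a new reading comes with each control period).
- capture(name): name is "scene" or "top" or "wrist"; returns (picture, depth): 400x640x3 uint8, blue, green, red; 400x640 float32, mm along the optical axis (not along the pixel's ray), 0 where there is no reading.
- camera_info(name): a dict with "vfov" (degrees; the focal length in pixels is half the picture's height over the tangent of half this angle, whatever the lens; pixels are square), "cx", "cy" (the principal point, pixels), "extrinsics" (4x4, takes a point from camera to world coordinates). Camera axes: x right, y down, z forward; pixel columns grow to the right and rows downward; lengths in mm; the calibration is good to about 2 mm. A picture is of the moment at which its call begins: read the wrist's pose just before it. camera_info takes no time and is no camera call; for the wrist camera it gives the pose at the moment of the call.
- ctrl.finish_job(): hands the job in; it is judged then, once.
The state is a dict: "time_s": time; "joints": joint angles; "dq": joint speeds; "tau": joint torques, N m; "eef_pos": TCP position; "ee_rot": TCP orientation; "force": force on the tool from outside, world axes, zero at the start; "wrist_torque": the same for the moment, N m; "grip_width": opening from 0.0 (shut) to 1.0 (fully open); "grip_force": force on a finger pad.
Only numpy, scipy, OpenCV 4.12 (cv2) and the standard library are available. Lean on these libraries where they do the work, as an engineer would, in place of code of your own. Each camera call takes 0.05 s, during which the arm holds its last target. There are 200 camera calls.

TASK

Get the oat bars ready for glazing: press the ejector slides to push every bar out of the mould, and line the bars up on the white board in one row, end to end along the fence of the fixed half frame, starting at its end stop. Then close the frame with the loose L-shaped half, laid flat on the board and flush along the front of the row and across its free end, so that the bars sit tight on all sides with no gaps. Leave the other things on the bench where they are.

Things in the scene. Friction and masses are not known exactly. Their poses are not given: they have to be found in the camera images.
- mould: three-bay stainless push-out bar mould screwed to the bench. Origin: bench level, mid width, in the plane of the bay mouths; +x points out of the mouths. Bays at y = -52, 0, +52 mm, 46 mm wide inside, floor 10 mm above the bench; walls 6 mm thick from x = -78 to 0, tops 40 mm above the bench. A waiting bar fills x = -61.5 to -1.5, sunk 10 mm below the wall tops. A bay may be empty
- apron (a point): middle of the front edge of the mould's landing apron, on its top, 10 mm above the bench: the bay floors run on, open and without walls, from the mouths (mould x = 0) to this edge (x = +64 mm), mould y = -86 to +86. Pushed-out bars rest here and can be gripped across their 44 mm
- slide_1 (a joint): spring ejector slide of the bay at mould y = -52 mm: 0 at rest, 0.050 m fully pressed towards mould +x; about 2 N at first, 6 N at the end; springs back when let go. Its pusher shoves the bar ahead of it: fully pressed, about 50 mm of the 60 mm bar stand out on the apron, and the bar stays there
- thumb_1 (a point): middle of the rear face of slide_1's black upright thumb plate (34 mm wide, 6 mm thick, from 14 to 58 mm above the bench); press it along mould +x. At rest 156 mm behind the mouth plane, the mould's rear wall 78 mm behind it; the space behind the plate is free. Moves with the slide
- slide_2 (a joint): spring ejector slide of the bay at mould y = 0 mm: 0 at rest, 0.050 m fully pressed towards mould +x; about 2 N at first, 6 N at the end; springs back when let go. Its pusher shoves the bar ahead of it: fully pressed, about 50 mm of the 60 mm bar stand out on the apron, and the bar stays there
- thumb_2 (a point): middle of the rear face of slide_2's black upright thumb plate (34 mm wide, 6 mm thick, from 14 to 58 mm above the bench); press it along mould +x. At rest 156 mm behind the mouth plane, the mould's rear wall 78 mm behind it; the space behind the plate is free. Moves with the slide
- slide_3 (a joint): spring ejector slide of the bay at mould y = 52 mm: 0 at rest, 0.050 m fully pressed towards mould +x; about 2 N at first, 6 N at the end; springs back when let go. Its pusher shoves the bar ahead of it: fully pressed, about 50 mm of the 60 mm bar stand out on the apron, and the bar stays there
- thumb_3 (a point): middle of the rear face of slide_3's black upright thumb plate (34 mm wide, 6 mm thick, from 14 to 58 mm above the bench); press it along mould +x. At rest 156 mm behind the mouth plane, the mould's rear wall 78 mm behind it; the space behind the plate is free. Moves with the slide
- bar_1: oat bar, 60 (its x) x 44 (its y) x 20 mm, 0.07 kg, firm; origin at the centre of its underside; same either way round. Starts in one bay, its x along the bay. Absent (None) in some starts; always two or three bars
- bar_2: oat bar, 60 (its x) x 44 (its y) x 20 mm, 0.07 kg, firm; origin at the centre of its underside; same either way round. Starts in one bay, its x along the bay. Absent (None) in some starts; always two or three bars
- bar_3: oat bar, 60 (its x) x 44 (its y) x 20 mm, 0.07 kg, firm; origin at the centre of its underside; same either way round. Starts in one bay, its x along the bay. Absent (None) in some starts; always two or three bars
- board: white glazing board fixed to the bench, 180 (x) x 320 (y) x 12 mm; origin at the centre of its underside. On it the fixed half of a two-piece aluminium frame, 14 mm thick, standing 36 mm above the board: a fence 250 mm long along the far (+x) side and a 40 mm end stop standing out from it towards -x, with a 26 mm wide, 6 mm thick foot behind it
- corner (a point): inside corner of the fixed half, on the board's top, axes as the board's: the fence's inner face is x = 0, y from -236 mm to past the stop; the stop's inner face is y = 0, x from -40 mm to 0. The row starts in this corner and runs to -y. The board's top reaches 156 mm from the fence in -x, and from the stop 235 mm in -y and 85 mm in +y
- half: loose L-shaped half of the frame, aluminium angle, 0.4 kg, starting flat on the bench left of the board. Origin: inside corner, underside. Walls 14 mm thick, 36 mm high: long one x from -14 to 0 (inner face), y from -14 to +190 mm; short one y from -14 to 0 (inner face), x to +40 mm; outside them a foot 6 mm thick, 26 mm wide. In place its axes are parallel to the board's
- half_grip (a point): middle of the loose half's long arm near its centre of mass, on its top face (half x = -7, y = +75, z = 36 mm). The half stands 16 mm higher than the bars, so it can be gripped here across its 14 mm above them. In place the long arm lies along the row's front, the short arm across the row's free end; with two bars the long arm runs on past the end stop
- ramekin: bystander, not to be disturbed: white bowl, 84 mm across, 45 mm high; origin at the centre of its underside
- spice_jar: bystander, not to be disturbed: amber jar, 52 mm across, 90 mm high; origin at the centre of its underside
- syrup_can: bystander, not to be disturbed: can, 72 mm across, 100 mm high; origin at the centre of its underside
- mug: bystander, not to be disturbed: white mug, 76 mm across, 85 mm high; origin at the centre of its underside
- spatula: bystander, not to be disturbed: spatula 240 mm long, origin on the bench under its middle
- spoon: bystander, not to be disturbed: spoon 200 mm long, origin on the bench under its middle
- timer: bystander, not to be disturbed: white kitchen timer, 60 x 70 x 22 mm; origin at the centre of its underside
There are look-alikes about, which are no part of the job. Leave any blue, red or yellow look-alike of the bar_1 alone.

How it is judged (in metres and radians):
On the way:
1. every bar is out of the mould and lies flat on the board, on the row's side of the fence and stop (x of bar_1 in the frame of board between -0.09 and 0.066 m and y of bar_1 in the frame of board between -0.16 and 0.075 m and z of bar_1 in the frame of corner between -0.003 and 0.004 m and angle between the z axis of each of bar_1, bar_2, bar_3 and the z axis of board, either way round below 0.08 rad and x of bar_2 in the frame of board between -0.09 and 0.066 m and y of bar_2 in the frame of board between -0.16 and 0.075 m and z of bar_2 in the frame of corner between -0.003 and 0.004 m and x of bar_3 in the frame of board between -0.09 and 0.066 m and y of bar_3 in the frame of board between -0.16 and 0.075 m and z of bar_3 in the frame of corner between -0.003 and 0.004 m), for 0.2 s.
At the end, for the whole second after the job is handed in: Bars flat on the board, along the fence within 0.06 rad, within 3 mm of flush with fence and long arm; gaps under 4 mm between bars and to end stop and short arm; loose half flat on the board, parallel to the fixed half within 0.04 rad; everything released and at rest (z of bar_1 in the frame of corner between -0.003 and 0.003 m and angle between the z axis of each of bar_1, bar_2, bar_3 and the z axis of board, either way round below 0.06 rad and angle between the x axis of each of bar_1, bar_2, bar_3 and the y axis of board, either way round below 0.06 rad and x of bar_1 in the frame of corner between -0.0255 and -0.019 m and x of bar_1 in the frame of half between 0.019 and 0.0255 m and y of each of bar_1, bar_2, bar_3 in the frame of corner below -0.027 m and y of each of bar_1, bar_2, bar_3 in the frame of half above 0.027 m and (distance between bar_1 and bar_2 below 0.064 m or distance between bar_1 and bar_3 below 0.064 m) and linear speed of each of bar_1, bar_2, bar_3, half below 0.01 m/s and z of bar_2 in the frame of corner between -0.003 and 0.003 m and x of bar_2 in the frame of corner between -0.0255 and -0.019 m and x of bar_2 in the frame of half between 0.019 and 0.0255 m and (distance between bar_2 and bar_1 below 0.064 m or distance between bar_2 and bar_3 below 0.064 m) and z of bar_3 in the frame of corner between -0.003 and 0.003 m and x of bar_3 in the frame of corner between -0.0255 and -0.019 m and x of bar_3 in the frame of half between 0.019 and 0.0255 m and (distance between bar_3 and bar_1 below 0.064 m or distance between bar_3 and bar_2 below 0.064 m) and y of any of bar_1, bar_2, bar_3 in the frame of corner above -0.034 m and y of any of bar_1, bar_2, bar_3 in the frame of half below 0.034 m and angle between the y axis of half and the y axis of board, either way round below 0.04 rad and angle between half's own z axis and vertical below 0.04 rad and z of half in the frame of corner between -0.003 and 0.003 m); the robot touches nothing.
It fails at once if a bystander is pushed more than 3 cm (distance of any of ramekin, spice_jar, syrup_can, mug, spatula, spoon, timer from where it was at the start of the episode above 0.03 m).
It fails at once if a standing bystander is tipped over (angle between any of ramekin, spice_jar, syrup_can, mug's own z axis and vertical above 0.5 rad).
Of bar_1, bar_2, bar_3 only 2 to 3 are there at a start; the rules pass over those that are not, and their reading is None.
At some moment in a run one of half may be knocked a few centimetres aside while the robot is not near it.
Once in a run the grip may slacken for a moment while it holds something.
It also fails if it takes over 210 s, if anything falls off the work surface, if the arm or the gripper's body presses on something with over 40 N, if the wrist force passes 120 N, or if a joint passes its speed limit or range.

## Working session

There is one attempt and no reset: what is moved stays moved. The work goes in short steps, Python scripts to look and compute and a tool call to move; the robot and the scene stay as the last step left them, time stands still between calls to the robot, and variables do not carry over. Pictures are saved under pics/ and viewed, at most 14 in all, crops included, and the job is handed in when it is done.

Besides the shell and the picture viewer there is one more tool, called by a JSON object that holds its "fn" and its "kwargs", one argument or row to a line. apply_moves: Moves the arm, as the interface text tells. Its arguments: {"type":"object","properties":{"targets":{"type":"array","items":{"type":"array"}},"squeeze":{"type":"number"}},"required":["targets"]}

```bash
mkdir -p pics; ls
cat > h.py <<'E'
import numpy as np, cv2
from rig import ctrl, capture, camera_info
def grab(name, fn=None):
    info=camera_info(name); im,d=capture(name)
    if fn: cv2.imwrite('pics/'+fn,im)
    f=200/np.tan(np.radians(info['vfov'])/2); E=np.array(info['extrinsics'])
    v,u=np.mgrid[:400,:640]
    P=np.stack([(u-info['cx'])/f*d,(v-info['cy'])/f*d,d],-1)@E[:3,:3].T+E[:3,3]
    P[d==0]=np.nan
    return im,d,P
E
python3 - <<'E'
from h import *
for n in ('scene','top'):
    im,d,P=grab(n,n+'0.png'); np.save(n+'0.npy',P)
    print(n,camera_info(n))
s=ctrl.sense();print(s)
E
```

```text
pics
scene {'vfov': 47.68863016600507, 'cx': 314.0746996459353, 'cy': 198.19745519497226, 'extrinsics': array([[ 7.85275394e-01,  3.54055133e-01, -5.07924718e-01,
         1.22941671e+03],
       [ 6.19116518e-01, -4.40941538e-01,  6.49819434e-01,
        -9.49190878e+02],
       [ 6.10680000e-03, -8.24751795e-01, -5.65461920e-01,
         8.43921790e+02],
       [ 0.00000000e+00,  0.00000000e+00,  0.00000000e+00,
         1.00000000e+00]])}
top {'vfov': 52.497819572899814, 'cx': 317.60224581847854, 'cy': 198.6989696629643, 'extrinsics': array([[ 6.80204794e-03, -9.80575019e-01,  1.96026437e-01,
         3.07989738e+02],
       [-9.99965341e-01, -5.72883271e-03,  6.04133790e-03,
        -2.06722376e+01],
       [-4.80098236e-03, -1.96060736e-01, -9.80580001e-01,
         1.13691530e+03],
       [ 0.00000000e+00,  0.00000000e+00,  0.00000000e+00,
         1.00000000e+00]])}
{'time_s': 0.1, 'joints': array([ 9.78617992e-01,  3.13383801e-01,  1.49834019e+00,  2.97089023e-05,
        1.33095920e+00, -2.23435202e-01]), 'dq': array([ 0.00119012,  0.00057706, -0.00092912,  0.00030124, -0.0024198 ,
       -0.00013209]), 'tau': array([ 2.85122856e-03, -4.12900186e+01, -2.60144877e+01, -2.12904747e-04,
        3.01062879e-03,  6.22092116e-06]), 'eef_pos': array([189.13384651, 489.52271903, 230.80541103]), 'ee_rot': array([-2.29494985e-04,  1.83332236e-01,  9.83050860e-01, -4.94828402e-04]), 'force': array([-0.15034882, -0.78321231, -1.02440406]), 'wrist_torque': array([-0.00091519,  0.05796287,  0.02721428]), 'grip_force': 0.0, 'grip_width': 0.9969663051491496}
```

View pics/top0.png

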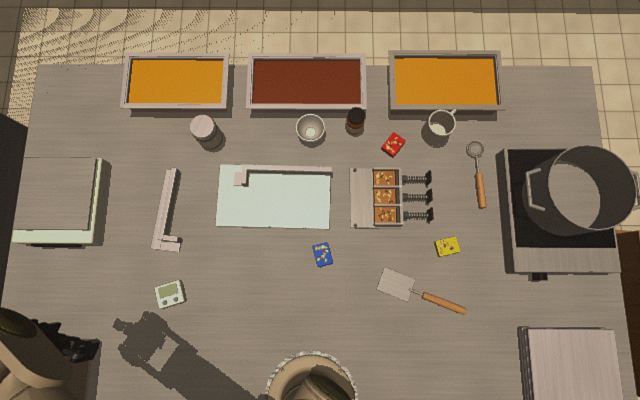

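View pics/scene0.png

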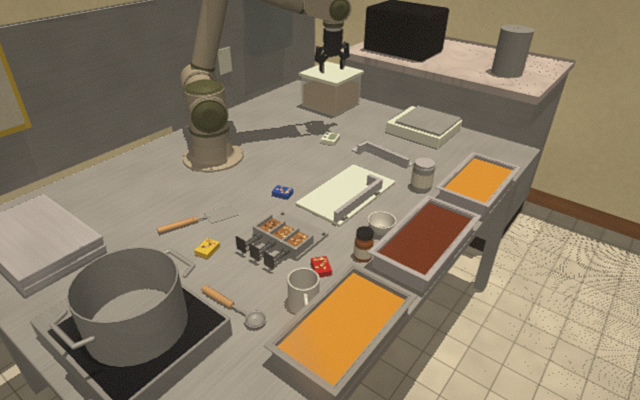

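The top view shows the mould at (375,197) with three filled bays and its mouths to the left. The board is at (275,197), with the fence on the far side and the stop at (240,178). The loose half has its corner near (160,245) and its arm runs to (172,170). Blue, red and yellow look-alikes lie at (322,254), (393,145) and (447,246).

```bash
cat >> h.py <<'E'
def rect(P,box,z0,z1):
    x0,x1,y0,y1=box
    m=(P[...,0]>x0)&(P[...,0]<x1)&(P[...,1]>y0)&(P[...,1]<y1)&(P[...,2]>z0)&(P[...,2]<z1)
    m=cv2.morphologyEx(m.astype(np.uint8),cv2.MORPH_OPEN,np.ones((2,2)))>0
    q=P[m]
    return len(q), q[:,2].mean(), cv2.minAreaRect(q[:,:2].astype(np.float32)), q
E
python3 - <<'E'
from h import *
P=np.load('top0.npy')
def at(u,v): return np.round(P[v,u])
for n,(u,v) in dict(bench=(300,300),apron=(361,197),bar=(386,197),board=(270,210),fence=(290,168),half=(164,205),thumb=(431,197),ram=(311,133),jar=(356,115),mug=(440,122),can=(205,130),timer=(170,293),spat=(397,285),spoon=(480,190),blue=(322,254),red=(393,145),yel=(447,246)).items(): print(n,at(u,v))
def show(n,box,z0,z1):
    k,z,r,q=rect(P,box,z0,z1); print(n,k,z,r)
a=at(386,197);
show('mould',(a[0]-120,a[0]+120,a[1]-150,a[1]+150),34,46)
show('apron',(a[0]-120,a[0]+120,a[1]+40,a[1]+150),6,15)
b=at(270,210)
show('fence',(b[0]-40,b[0]+200,b[1]-200,b[1]+200),42,55)
show('board',(b[0]-140,b[0]+140,b[1]-200,b[1]+200),8,16)
h=at(164,205)
show('half',(h[0]-150,h[0]+150,h[1]-80,h[1]+80),30,42)
E
```

```text
bench [254.  32.  -1.]
apron [ 539. -137.    9.]
bar [ 536. -205.   26.]
board [500. 120.  11.]
fence [613.  64.  45.]
half [508. 410.  37.]
thumb [ 531. -322.   55.]
ram [730.   7.   7.]
jar [ 753. -118.   89.]
mug [ 764. -371.   12.]
can [703. 292.  98.]
timer [271. 379.  26.]
spat [ 295. -233.    1.]
spoon [ 559. -470.   21.]
blue [377. -27.  16.]
red [ 691. -230.   19.]
yel [ 401. -370.   19.]
mould 452 nan ((542.8884887695312, -252.867919921875), (169.69192504882812, 162.2208251953125), 0.35615280270576477)
apron 1128 nan ((536.759765625, -138.23141479492188), (60.06935501098633, 170.6802520751953), 89.45545959472656)
fence 568 nan ((588.810546875, 151.8614044189453), (333.3862609863281, 77.54518127441406), 62.057857513427734)
board 5516 nan ((534.7141723632812, 108.51669311523438), (313.6880187988281, 176.48695373535156), 86.87014770507812)
half 479 nan ((507.4787902832031, 378.0347595214844), (59.8812255859375, 204.1560821533203), 77.83981323242188)
```

{"fn": "apply_moves", "kwargs": {
  "targets": [
    [85, [270, -360, 120], [0, 0, -69]],
    [85, [270, -360, 120], [0, 0, -69]],
    [85, [270, -360, 120], [0, 0, -69]],
    [85, [270, -360, 120], [0, 0, -69]],
    [85, [270, -360, 120], [0, 0, -69]],
    [85, [270, -360, 120], [0, 0, -69]],
    [85, [270, -360, 120], [0, 0, -69]],
    [85, [270, -360, 120], [0, 0, -69]],
    [85, [270, -360, 120], [0, 0, -69]],
    [85, [270, -360, 120], [0, 0, -69]],
    [85, [270, -360, 120], [0, 0, -69]],
    [85, [270, -360, 120], [0, 0, -69]],
    [85, [270, -360, 120], [0, 0, -69]],
    [85, [270, -360, 120], [0, 0, -69]]
  ]
}}

```text
time_s: 1.5
eef_pos: [458.6, 130.7, 351.2]
ee_rot: [-0.0, 0.707, 0.707, -0.0]
force: [-0.1, -0.7, 0.9]
grip_width: 0.994
grip_force: 0.0
```

Run:
```python
from h import *
im,d,P=grab('wrist','w1.png'); np.save('w1.npy',P); print(camera_info('wrist')['extrinsics'][:3,3], camera_info('wrist')['vfov'],ctrl.sense()['eef_pos'],ctrl.sense()['ee_rot'])
```

```text
[457.62885297 201.98872191 492.66995483] 69.12403243765375 [458.70480819 130.59737831 351.2336693 ] [-9.16240289e-05  7.07337181e-01  7.06876299e-01 -4.02533392e-05]
```

View pics/w1.png

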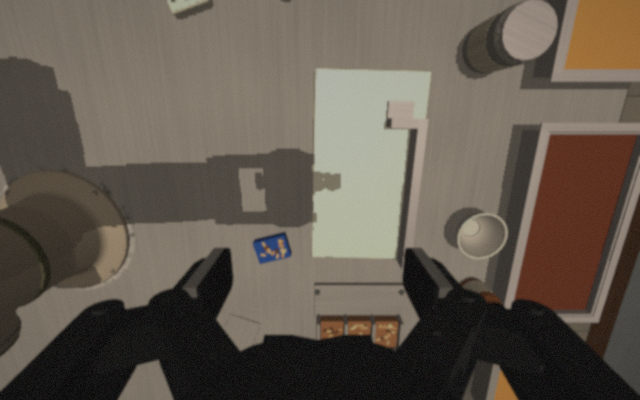

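The wrist view shows the board at (315–430, 70–258), the stop at (400,112), the fence inner edge near u≈410, and the mould apron and bays at the bottom (315–402, 285–345).

Run:
```python
from h import *
P=np.load('w1.npy'); im=cv2.imread('pics/w1.png').astype(int)
Z=P[...,2]
def fit(pts,dirx):
    pts=np.array(pts)
    a=pts[:,1] if dirx else pts[:,0]; b=pts[:,0] if dirx else pts[:,1]
    k=np.ones(len(a),bool)
    for _ in range(4):
        c=np.polyfit(a[k],b[k],1); r=b-np.polyval(c,a); k=abs(r)<max(1.0,2*r[k].std())
    return c,k.sum(),r[k].std()
print('z board',np.nanmedian(Z[150:240,330:380]),'bench',np.nanmedian(Z[200:240,180:230]),'apron',np.nanmedian(Z[290:305,330:390]),'fence',np.nanmedian(Z[150:230,416:420]))
# board left edge by brightness step along rows (project at z=12)
info=camera_info('wrist');f=200/np.tan(np.radians(info['vfov'])/2);E=info['extrinsics']
def proj(u,v,z):
    r=E[:3,:3]@np.array([(u-info['cx'])/f,(v-info['cy'])/f,1]);return E[:3,3]+r*(z-E[2,3])/r[2]
g=im.sum(2)/3.
def edge_u(v,u0,u1,sign): 
    dd=np.diff(g[v,u0:u1])*sign; i=dd.argmax(); return u0+i+.5
def edge_v(u,v0,v1,sign):
    dd=np.diff(g[v0:v1,u])*sign; i=dd.argmax(); return v0+i+.5
L=[proj(edge_u(v,303,325,1),v,12)[:2] for v in list(range(78,140))+list(range(225,252))]
T=[proj(u,edge_v(u,58,82,1),12)[:2] for u in range(322,425)]
B=[proj(u,edge_v(u,248,268,-1),12)[:2] for u in range(322,390)]
for n,p,dx in(('L',L,1),('T',T,0),('B',B,0)): print(n,fit(p,dx), np.mean(p,0))
# fence inner face: height step
F=[];S=[]
for v in range(140,235):
    row=Z[v,385:425]; i=np.argmax(row>40); F.append(proj(385+i-.5,v,48)[:2])
print('fence top inner',fit(F,1),np.mean(F,0))
for u in range(392,408):
    col=Z[95:145,u]; w=np.where(col>40)[0]; S.append((proj(u,95+w[-1]+.5,48)[:2])) if len(w) else 0
print('stop',fit(S,0),np.mean(S,0))
# apron front edge (board-side)
A=[proj(u,edge_v(u,272,294,1),10)[:2] for u in range(325,395)]
print('apron edge',fit(A,0),np.mean(A,0))
A2=[proj(edge_u(v,306,326,1),v,10)[:2] for v in range(288,312)]
A3=[proj(edge_u(v,393,412,-1),v,10)[:2] for v in range(288,312)]
print('apron sides',fit(A2,1),np.mean(A2,0),fit(A3,1),np.mean(A3,0))
```

```text
z board 10.550237254922962 bench -1.3983597479017362 apron 8.370689671843252 fence 46.02316812374909
L (array([2.53294396e-02, 4.46940591e+02]), np.int64(80), np.float64(0.40638725456806574)) [450.83549398 145.86479233]
T (array([-2.2880155e-02,  2.8259065e+02]), np.int64(90), np.float64(0.4681690058938232)) [542.32365843 270.13198871]
B (array([-2.49272082e-02, -3.33243978e+01]), np.int64(60), np.float64(0.7019319063009115)) [526.79126044 -46.23720944]
fence top inner (array([2.45598400e-02, 5.99876451e+02]), np.int64(88), np.float64(0.47922408178305315)) [602.18791792  93.25108235]
stop (array([-1.15664952e-03,  1.86067348e+02]), np.int64(16), np.float64(1.578860494311767e-14)) [579.49568766 185.39707483]
apron edge (array([-9.07265596e-04, -1.03519162e+02]), np.int64(66), np.float64(3.256115871121665e-14)) [ 536.62490455 -104.12889236]
apron sides (array([2.36775995e-01, 4.87881460e+02]), np.int64(19), np.float64(2.3934984538122577)) [ 456.15619044 -136.80664121] (array([-3.41599616e-01,  5.86116737e+02]), np.int64(20), np.float64(1.0920357321399756)) [ 631.55721354 -136.96070457]
```

{"fn": "apply_moves", "kwargs": {
  "targets": [
    [20, [30, -200, 0], [0, 0, 0]],
    [20, [80, -300, 0], [0, 0, 0]],
    [0, [80, -360, 0], [0, 0, 0]],
    [0, [80, -360, 0], [0, 0, 0]],
    [0, [80, -360, 0], [0, 0, 0]],
    [0, [80, -360, 0], [0, 0, 0]],
    [0, [80, -360, 0], [0, 0, 0]],
    [0, [80, -360, 0], [0, 0, 0]],
    [0, [80, -360, 0], [0, 0, 0]],
    [0, [80, -360, 0], [0, 0, 0]],
    [0, [80, -360, 0], [0, 0, 0]]
  ]
}}

```text
time_s: 2.65
eef_pos: [539.3, -228.8, 351.8]
ee_rot: [0.0, 0.707, 0.707, 0.0]
force: [0.5, -0.4, 0.8]
grip_width: -0.0
grip_force: 0.0
```

Run:
```python
from h import *
im,d,P=grab('wrist','w2.png'); np.save('w2.npy',P); print(camera_info('wrist')['extrinsics'][:3,3],ctrl.sense()['eef_pos'],ctrl.sense()['ee_rot'])
```

```text
[ 538.15526256 -157.43318945  493.22952098] [ 539.34434184 -228.87007287  351.83565204] [3.12905216e-04 7.07299835e-01 7.06913593e-01 1.35084608e-04]
```

View pics/w2.png

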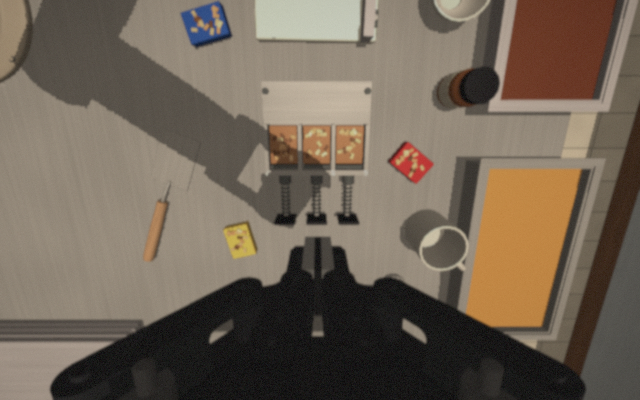

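This view shows the apron at (263–372, 82–124), bars at (284,145), (317,145) and (350,145), and thumb plates at (285,219), (317,219) and (347,219).

Run:
```python
from h import *
P=np.load('w2.npy'); Z=P[...,2]
im=cv2.imread('pics/w2.png').astype(int);g=im.sum(2)/3.
info=camera_info('wrist');f=200/np.tan(np.radians(info['vfov'])/2);E=info['extrinsics']
def proj(u,v,z):
    r=E[:3,:3]@np.array([(u-info['cx'])/f,(v-info['cy'])/f,1]);return (E[:3,3]+r*(z-E[2,3])/r[2])[:2]
def eu(v,u0,u1,s): return u0+(np.diff(g[v,u0:u1])*s).argmax()+.5
def ev(u,v0,v1,s): return v0+(np.diff(g[v0:v1,u])*s).argmax()+.5
def rep(n,p,a):
    p=np.array(p);m=np.median(p[:,1-a]);k=abs(p[:,1-a]-m)<6;p=p[k];c=np.polyfit(p[:,a],p[:,1-a],1);print(n,len(p),'slope',c[0].round(4),'mean',p.mean(0).round(1),(p[:,1-a]-np.polyval(c,p[:,a])).std().round(2))
rep('apron edge',[proj(u,ev(u,75,90,1),10) for u in range(268,368)],0)
rep('apron L',[proj(eu(v,255,272,1),v,10) for v in range(86,120)],1)
rep('apron R',[proj(eu(v,364,380,-1),v,10) for v in range(86,120)],1)
w=np.argwhere((Z>45)&(Z<65)); w=w[(w[:,0]>195)&(w[:,0]<235)&(w[:,1]>265)&(w[:,1]<365)]
lab=cv2.connectedComponentsWithStats(((Z>45)&(Z<65)).astype(np.uint8))
for i,s in enumerate(lab[2]):
    if 20<s[4]<2000: 
        q=P[lab[1]==i]; 
        if 180<s[1]<240: print(s,q.min(0).round(1),q.max(0).round(1),q.mean(0).round(1))
m=(Z>33)&(Z<45);q=P[m&(P[...,1]>-260)&(P[...,1]<-150)&(P[...,0]>450)&(P[...,0]<630)]
print('walls',q.min(0),q.max(0)); print('bars z',np.nanmedian(Z[140:150,[284,317,350]],0), P[145,[284,317,350]])
```

```text
apron edge 100 slope -0.0025 mean [ 538.5 -105.2] 0.63
apron L 26 slope -0.0045 mean [ 450.8 -142.7] 0.77
apron R 27 slope 0.0115 mean [ 622.  -141.8] 0.45
[412 217  42  36 264] [ 694.8 -371.8   45. ] [ 754.4 -315.7   64.9] [ 711.6 -331.3   55.2]
[274 219  21   6 121] [ 468.5 -324.7   45.9] [ 500.6 -317.9   58.2] [ 484.5 -320.5   53.9]
[306 219  21   6 122] [ 519.5 -324.4   46.2] [ 552.  -318.1   58.6] [ 535.8 -320.6   54. ]
[338 219  22   6 122] [ 571.2 -324.9   45.5] [ 605.  -318.3   57.7] [ 587.7 -320.7   53.8]
[423 229  38  34 328] [ 710.7 -388.2   45.1] [ 767.3 -333.2   65. ] [ 751.4 -372.7   55.2]
walls [ 455.17087642 -258.59507245   33.02744743] [ 617.32810079 -169.05108842   41.39947129]
bars z [29.7877255  28.83538909 28.98002266] [[ 485.71875416 -201.26162948   30.77825735]
 [ 537.58737492 -201.43606483   29.59101071]
 [ 589.67193084 -201.5655787    28.87960421]]
```

{"fn": "apply_moves", "kwargs": {
  "targets": [
    [0, [-3, -125, -80], [0, 0, 0]],
    [0, [-3, -125, -80], [0, 0, 0]],
    [0, [-3, -125, -120], [0, 0, 0]],
    [0, [-3, -125, -200], [0, 0, 0]],
    [0, [-3, -125, -250], [0, 0, 0]],
    [0, [-3, -125, -290], [0, 0, 0]],
    [0, [-3, -125, -320], [0, 0, 0]],
    [0, [-3, -125, -320], [0, 0, 0]],
    [0, [-3, -125, -320], [0, 0, 0]],
    [0, [-3, -118, -320], [0, 0, 0]]
  ]
}}

```text
time_s: 3.7
eef_pos: [537.0, -348.5, 32.9]
ee_rot: [0.001, 0.708, 0.706, 0.0]
force: [-0.3, -0.2, 0.8]
grip_width: 0.0
grip_force: 0.0
```

{"fn": "apply_moves", "kwargs": {
  "targets": [
    [0, [0, 6, 0], [0, 0, 0]],
    [0, [0, 11, 0], [0, 0, 0]],
    [0, [0, 15, 0], [0, 0, 0]],
    [0, [0, 19, 0], [0, 0, 0]],
    [0, [0, 23, 0], [0, 0, 0]],
    [0, [0, 27, 0], [0, 0, 0]],
    [0, [0, 31, 0], [0, 0, 0]],
    [0, [0, 35, 0], [0, 0, 0]],
    [0, [0, 39, 0], [0, 0, 0]],
    [0, [0, 43, 0], [0, 0, 0]],
    [0, [0, 47, 0], [0, 0, 0]],
    [0, [0, 51, 0], [0, 0, 0]],
    [0, [0, 54, 0], [0, 0, 0]],
    [0, [0, 57, 0], [0, 0, 0]],
    [0, [0, 60, 0], [0, 0, 0]],
    [0, [0, 60, 0], [0, 0, 0]]
  ]
}}

```text
time_s: 5.3
eef_pos: [536.4, -288.1, 31.4]
ee_rot: [0.0, 0.708, 0.706, -0.0]
force: [-0.7, -3.9, 3.2]
grip_width: 0.003
grip_force: 2.4
```

{"fn": "apply_moves", "kwargs": {
  "targets": [
    [0, [0, 1, 0], [0, 0, 0]],
    [0, [0, 2, 0], [0, 0, 0]],
    [0, [0, 2, 0], [0, 0, 0]]
  ]
}}

```text
time_s: 5.6
eef_pos: [536.4, -287.3, 31.5]
ee_rot: [0.001, 0.708, 0.706, -0.001]
force: [1.4, -9.2, 1.9]
grip_width: 0.001
grip_force: 4.8
```

{"fn": "apply_moves", "kwargs": {
  "targets": [
    [0, [0, 1, 0], [0, 0, 0]],
    [0, [0, 2, 0], [0, 0, 0]],
    [0, [0, 2, 0], [0, 0, 0]]
  ]
}}

```text
time_s: 5.9
eef_pos: [536.4, -287.1, 31.6]
ee_rot: [0.003, 0.708, 0.706, -0.001]
force: [-0.3, -18.3, -1.5]
grip_width: -0.002
grip_force: 9.3
```

Run:
```python
from h import *
im,d,P=grab('top','t1.png'); cv2.imwrite('pics/t1c.png',cv2.resize(im[130:260,300:460],None,fx=4,fy=4))
Z=P[...,2]; m=(Z>24)&(Z<35)&(P[...,1]>-165)&(P[...,1]<-95)&(abs(P[...,0]-537)<90); q=P[m]; print(len(q),q.min(0),q.max(0),q.mean(0))
```

```text
239 [ 517.68132291 -164.79296215   24.48708065] [ 561.76612807 -121.14057516   33.77041734] [ 539.07937599 -142.59984864   29.02476822]
```

View pics/t1c.png

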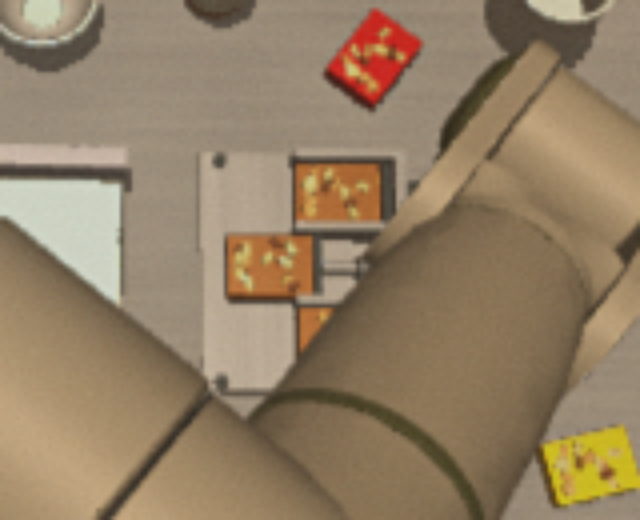

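The crop shows the middle bar pushed out on the apron, with its front at about (226,267) and its neighbours still in their bays.

{"fn": "apply_moves", "kwargs": {
  "targets": [
    [0, [0, -8, 0], [0, 0, 0]],
    [0, [0, -20, 0], [0, 0, 0]],
    [0, [0, -55, 0], [0, 0, 0]],
    [0, [0, -65, 10], [0, 0, 0]],
    [0, [0, -65, 55], [0, 0, 0]],
    [60, [0, -60, 100], [0, 0, 0]],
    [60, [0, -20, 110], [0, 0, 0]],
    [60, [0, 30, 110], [0, 0, 0]],
    [60, [0, 80, 110], [0, 0, 0]],
    [60, [0, 120, 110], [0, 0, 0]],
    [60, [0, 137, 110], [0, 0, 0]],
    [60, [0, 137, 80], [0, 0, 0]],
    [60, [0, 137, 50], [0, 0, 0]],
    [60, [0, 137, 50], [0, 0, 0]]
  ]
}}

```text
time_s: 7.35
eef_pos: [534.2, -146.2, 77.9]
ee_rot: [-0.004, 0.708, 0.706, -0.001]
force: [0.5, -0.6, 0.5]
grip_width: 0.705
grip_force: 0.0
```

Run:
```python
from h import *
im,d,P=grab('wrist','w3.png'); Z=P[...,2]
m=(Z>24)&(Z<35)&(P[...,1]>-167)&(P[...,1]<-95)&(abs(P[...,0]-537)<90); q=P[m]; print(len(q),q.min(0),q.max(0),ctrl.sense()['eef_pos'],ctrl.sense()['grip_width'])
k=[P[v,u] for v in range(0,400,40) for u in (320,)];print(np.round(k))
```

```text
3873 [ 514.26817112 -166.98963941   24.05150747] [ 558.39249831 -121.76352631   31.75855111] [ 535.39350412 -146.98404232   80.26810806] 0.7008324390098091
[[ 534.   -5.   12.]
 [ 534.  -27.   10.]
 [ 534.  -50.   -2.]
 [ 534.  -77.   -0.]
 [ 534. -105.    9.]
 [ 534. -129.   30.]
 [ 534. -159.   29.]
 [ 534. -204.    9.]
 [ 534. -232.   22.]
 [ 534. -135.  160.]]
```

View pics/w3.png

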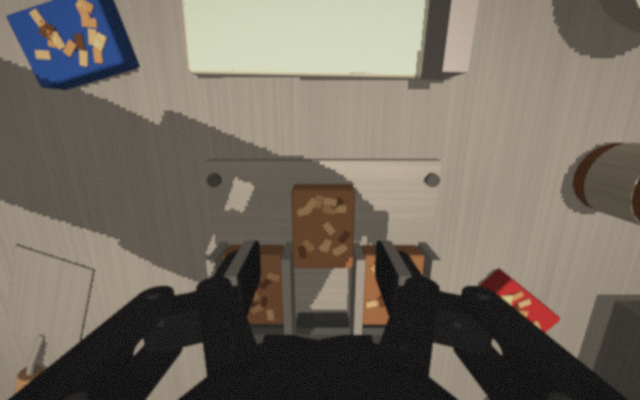

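The wrist view shows the bar standing out at (323,227), centred between the open fingers.

{"fn": "apply_moves", "kwargs": {
  "squeeze": 30,
  "targets": [
    [60, [1, 0, -25], [0, 0, 0]],
    [60, [1, 0, -50], [0, 0, 0]],
    [60, [1, 0, -62], [0, 0, 0]],
    [60, [1, 0, -69], [0, 0, 0]],
    [60, [1, 0, -69], [0, 0, 0]],
    [35, [1, 0, -69], [0, 0, 0]],
    [35, [1, 0, -69], [0, 0, 0]],
    [35, [1, 0, -69], [0, 0, 0]],
    [35, [1, 0, -69], [0, 0, 0]]
  ]
}}

```text
time_s: 8.3
eef_pos: [538.0, -147.7, 13.6]
ee_rot: [0.001, 0.708, 0.706, 0.0]
force: [-0.3, 0.1, 6.3]
grip_width: 0.501
grip_force: 32.0
```

{"fn": "apply_moves", "kwargs": {
  "targets": [
    [35, [0, 0, 12], [0, 0, 0]],
    [35, [0, 0, 40], [0, 0, 0]],
    [35, [0, 10, 60], [0, 0, 0]],
    [35, [5, 55, 60], [0, 0, -1.4]],
    [35, [10, 105, 60], [0, 0, -1.4]],
    [35, [17, 155, 60], [0, 0, -1.4]],
    [35, [17, 205, 60], [0, 0, -1.4]],
    [35, [17, 255, 60], [0, 0, -1.4]],
    [35, [17, 290, 60], [0, 0, -1.4]],
    [35, [17, 305, 60], [0, 0, -1.4]],
    [35, [17, 305, 40], [0, 0, -1.4]],
    [35, [17, 305, 20], [0, 0, -1.4]],
    [35, [17, 305, 20], [0, 0, -1.4]],
    [35, [17, 305, 20], [0, 0, -1.4]]
  ]
}}

```text
time_s: 9.7
eef_pos: [554.6, 157.1, 33.1]
ee_rot: [0.0, 0.717, 0.697, 0.0]
force: [1.1, 0.4, -0.4]
grip_width: 0.509
grip_force: 33.0
```

Run:
```python
from h import *
im,d,P=grab('wrist','w4.png'); Z=P[...,2]; s=ctrl.sense(); print(s['eef_pos'],s['grip_width'],s['grip_force'],s['force'])
```

```text
[554.96083214 157.24588789  33.52658093] 0.5054190937912851 32.98806667327881 [-0.09756656  0.6771437  -0.47392019]
```

View pics/w4.png

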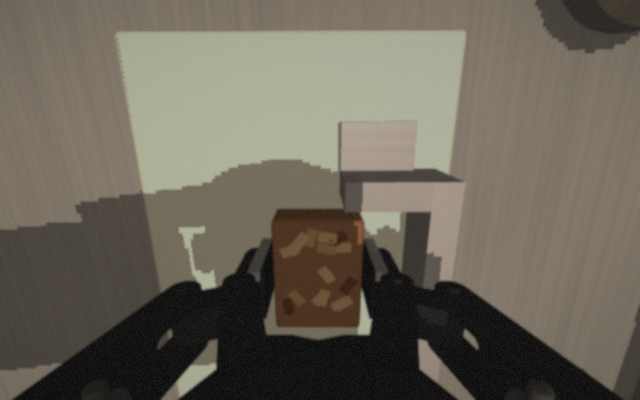

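The bar is held squarely over the board at (318,268), just short of the stop at (400,190). Lowering and releasing.

{"fn": "apply_moves", "kwargs": {
  "targets": [
    [35, [0, 0, -8], [0, 0, 0]],
    [35, [0, 0, -14], [0, 0, 0]],
    [35, [0, 0, -17], [0, 0, 0]],
    [35, [0, 0, -17], [0, 0, 0]],
    [35, [0, 0, -17], [0, 0, 0]]
  ]
}}

```text
time_s: 10.25
eef_pos: [554.2, 157.6, 15.7]
ee_rot: [-0.0, 0.716, 0.698, -0.0]
force: [-2.6, -0.9, 5.5]
grip_width: 0.507
grip_force: 33.6
```

{"fn": "apply_moves", "kwargs": {
  "targets": [
    [58, [0, 0, 0], [0, 0, 0]],
    [58, [0, 0, 0], [0, 0, 0]],
    [58, [0, 0, 20], [0, 0, 0]],
    [58, [0, 0, 65], [0, 0, 0]],
    [20, [0, 0, 110], [0, 0, 0]],
    [0, [5, -40, 120], [0, 0, 0]],
    [0, [8, -89, 120], [0, 0, 1.4]],
    [0, [11, -138, 120], [0, 0, 1.4]],
    [0, [14, -187, 120], [0, 0, 1.4]],
    [0, [17, -236, 120], [0, 0, 1.4]],
    [0, [20, -285, 120], [0, 0, 1.4]],
    [0, [23, -334, 120], [0, 0, 1.4]],
    [0, [26, -383, 120], [0, 0, 1.4]],
    [0, [30, -432, 120], [0, 0, 1.4]],
    [0, [34, -481, 120], [0, 0, 1.4]],
    [0, [34, -510, 110], [0, 0, 1.4]],
    [0, [34, -510, 65], [0, 0, 1.4]],
    [0, [34, -510, 30], [0, 0, 1.4]],
    [0, [34, -510, 17], [0, 0, 1.4]],
    [0, [34, -507, 17], [0, 0, 1.4]]
  ]
}}

```text
time_s: 12.25
eef_pos: [587.7, -348.9, 30.8]
ee_rot: [-0.001, 0.708, 0.706, -0.0]
force: [0.2, 0.6, -0.1]
grip_width: -0.0
grip_force: 0.0
```

{"fn": "apply_moves", "kwargs": {
  "targets": [
    [0, [0, 3, 0], [0, 0, 0]],
    [0, [0, 8, 0], [0, 0, 0]],
    [0, [0, 12, 0], [0, 0, 0]],
    [0, [0, 16, 0], [0, 0, 0]],
    [0, [0, 20, 0], [0, 0, 0]],
    [0, [0, 24, 0], [0, 0, 0]],
    [0, [0, 28, 0], [0, 0, 0]],
    [0, [0, 32, 0], [0, 0, 0]],
    [0, [0, 36, 0], [0, 0, 0]],
    [0, [0, 40, 0], [0, 0, 0]],
    [0, [0, 44, 0], [0, 0, 0]],
    [0, [0, 48, 0], [0, 0, 0]],
    [0, [0, 52, 0], [0, 0, 0]],
    [0, [0, 55, 0], [0, 0, 0]],
    [0, [0, 58, 0], [0, 0, 0]],
    [0, [0, 60, 0], [0, 0, 0]],
    [0, [0, 62, 0], [0, 0, 0]],
    [0, [0, 62, 0], [0, 0, 0]]
  ]
}}

```text
time_s: 14.05
eef_pos: [588.4, -287.4, 32.5]
ee_rot: [0.0, 0.708, 0.706, -0.0]
force: [0.3, -5.5, 3.8]
grip_width: -0.005
grip_force: 2.7
```

{"fn": "apply_moves", "kwargs": {
  "targets": [
    [0, [0, 1, 0], [0, 0, 0]],
    [0, [0, 2, 0], [0, 0, 0]],
    [0, [0, 3, 0], [0, 0, 0]],
    [0, [0, -8, 0], [0, 0, 0]],
    [0, [0, -20, 0], [0, 0, 0]],
    [0, [0, -55, 0], [0, 0, 0]],
    [0, [0, -65, 10], [0, 0, 0]],
    [0, [0, -65, 55], [0, 0, 0]],
    [60, [0, -60, 100], [0, 0, 0]],
    [60, [0, -20, 110], [0, 0, 0]],
    [60, [0, 30, 110], [0, 0, 0]],
    [60, [0, 80, 110], [0, 0, 0]],
    [60, [0, 120, 110], [0, 0, 0]],
    [60, [0, 140, 110], [0, 0, 0]],
    [60, [0, 140, 80], [0, 0, 0]],
    [60, [0, 140, 50], [0, 0, 0]],
    [60, [0, 140, 50], [0, 0, 0]]
  ]
}}

```text
time_s: 15.75
eef_pos: [586.0, -145.4, 78.6]
ee_rot: [-0.004, 0.708, 0.706, -0.001]
force: [-1.6, -0.0, -0.1]
grip_width: 0.706
grip_force: 0.0
```

```bash
cat > chk.py <<'E'
from h import *
import sys
x=float(sys.argv[1])
im,d,P=grab('wrist'); Z=P[...,2]
m=(Z>24)&(Z<35)&(P[...,1]>-167)&(P[...,1]<-95)&(abs(P[...,0]-x)<40); q=P[m]; print(len(q),q.min(0),q.max(0),ctrl.sense()['eef_pos'],ctrl.sense()['grip_width'])
E
python3 chk.py 588
```

```text
3840 [ 566.36188122 -166.99996219   24.00629887] [ 610.33696371 -121.72055707   31.57617424] [ 587.24276911 -146.30118741   81.12310145] 0.7000643590040093
```

{"fn": "apply_moves", "kwargs": {
  "targets": [
    [60, [0, -1, -25], [0, 0, 0]],
    [60, [0, -1, -50], [0, 0, 0]],
    [60, [0, -1, -62], [0, 0, 0]],
    [60, [0, -1, -68], [0, 0, 0]],
    [60, [0, -1, -68], [0, 0, 0]],
    [35, [0, -1, -68], [0, 0, 0]],
    [35, [0, -1, -68], [0, 0, 0]],
    [35, [0, -1, -68], [0, 0, 0]],
    [35, [0, -1, -68], [0, 0, 0]]
  ]
}}

```text
time_s: 16.7
eef_pos: [589.0, -148.6, 15.8]
ee_rot: [0.001, 0.708, 0.706, 0.0]
force: [-0.4, 0.7, 5.7]
grip_width: 0.511
grip_force: 31.7
```

{"fn": "apply_moves", "kwargs": {
  "targets": [
    [35, [0, 0, 12], [0, 0, 0]],
    [35, [0, 0, 40], [0, 0, 0]],
    [35, [0, 10, 60], [0, 0, 0]],
    [35, [-10, 55, 60], [0, 0, -1.4]],
    [35, [-20, 105, 60], [0, 0, -1.4]],
    [35, [-34, 150, 60], [0, 0, -1.4]],
    [35, [-34, 198, 60], [0, 0, -1.4]],
    [35, [-34, 230, 60], [0, 0, -1.4]],
    [35, [-34, 243, 60], [0, 0, -1.4]],
    [35, [-34, 243, 60], [0, 0, -1.4]],
    [35, [-34, 243, 40], [0, 0, -1.4]],
    [35, [-34, 243, 20], [0, 0, -1.4]],
    [35, [-34, 243, 20], [0, 0, -1.4]],
    [35, [-34, 243, 20], [0, 0, -1.4]]
  ]
}}

```text
time_s: 18.1
eef_pos: [554.6, 93.5, 34.8]
ee_rot: [0.0, 0.717, 0.697, -0.0]
force: [0.1, 0.7, -0.7]
grip_width: 0.506
grip_force: 32.8
```

Run:
```python
from h import *
im,d,P=grab('wrist','w5.png'); s=ctrl.sense(); print(s['eef_pos'],s['grip_width'],s['grip_force'],s['force'])
```

```text
[554.96360279  93.69772578  35.26957836] 0.5056934384919682 32.80080020427704 [ 0.21136413 -0.03200212 -0.3841591 ]
```

View pics/w5.png

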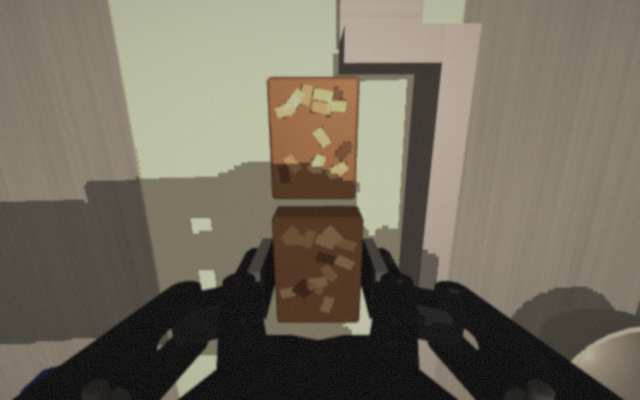

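Bar 1 lies flat at (313,138) and bar 2 is held right behind it at (317,265). Lowering bar 2 and then going to the third slide.

{"fn": "apply_moves", "kwargs": {
  "targets": [
    [35, [0, 0, -8], [0, 0, 0]],
    [35, [0, 0, -14], [0, 0, 0]],
    [35, [0, 0, -17], [0, 0, 0]],
    [35, [0, 0, -17], [0, 0, 0]],
    [35, [0, 0, -17], [0, 0, 0]]
  ]
}}

```text
time_s: 18.65
eef_pos: [554.2, 94.6, 17.9]
ee_rot: [0.0, 0.716, 0.698, -0.0]
force: [-2.9, -0.7, 6.6]
grip_width: 0.513
grip_force: 33.8
```

{"fn": "apply_moves", "kwargs": {
  "targets": [
    [58, [0, 0, 0], [0, 0, 0]],
    [58, [0, 0, 0], [0, 0, 0]],
    [58, [0, 0, 20], [0, 0, 0]],
    [58, [0, 0, 65], [0, 0, 0]],
    [20, [0, 0, 110], [0, 0, 0]],
    [0, [-5, -40, 120], [0, 0, 0]],
    [0, [-10, -89, 120], [0, 0, 1.4]],
    [0, [-20, -138, 120], [0, 0, 1.4]],
    [0, [-30, -185, 120], [0, 0, 1.4]],
    [0, [-40, -230, 120], [0, 0, 1.4]],
    [0, [-50, -275, 120], [0, 0, 1.4]],
    [0, [-60, -320, 120], [0, 0, 1.4]],
    [0, [-69, -365, 120], [0, 0, 1.4]],
    [0, [-69, -410, 120], [0, 0, 1.4]],
    [0, [-69, -443, 110], [0, 0, 1.4]],
    [0, [-69, -443, 65], [0, 0, 1.4]],
    [0, [-69, -443, 30], [0, 0, 1.4]],
    [0, [-69, -443, 15], [0, 0, 1.4]],
    [0, [-69, -443, 15], [0, 0, 1.4]]
  ]
}}

```text
time_s: 20.55
eef_pos: [484.7, -347.6, 30.7]
ee_rot: [-0.002, 0.708, 0.706, 0.0]
force: [-0.1, -0.5, 0.5]
grip_width: -0.0
grip_force: 0.0
```

{"fn": "apply_moves", "kwargs": {
  "targets": [
    [0, [0, 3, 0], [0, 0, 0]],
    [0, [0, 8, 0], [0, 0, 0]],
    [0, [0, 12, 0], [0, 0, 0]],
    [0, [0, 16, 0], [0, 0, 0]],
    [0, [0, 20, 0], [0, 0, 0]],
    [0, [0, 24, 0], [0, 0, 0]],
    [0, [0, 28, 0], [0, 0, 0]],
    [0, [0, 32, 0], [0, 0, 0]],
    [0, [0, 36, 0], [0, 0, 0]],
    [0, [0, 40, 0], [0, 0, 0]],
    [0, [0, 44, 0], [0, 0, 0]],
    [0, [0, 48, 0], [0, 0, 0]],
    [0, [0, 52, 0], [0, 0, 0]],
    [0, [0, 55, 0], [0, 0, 0]],
    [0, [0, 58, 0], [0, 0, 0]],
    [0, [0, 60, 0], [0, 0, 0]],
    [0, [0, 61, 0], [0, 0, 0]],
    [0, [0, 61, 0], [0, 0, 0]]
  ]
}}

```text
time_s: 22.35
eef_pos: [485.4, -287.3, 32.5]
ee_rot: [0.0, 0.708, 0.706, -0.0]
force: [1.9, -5.5, 4.2]
grip_width: -0.003
grip_force: 2.5
```

{"fn": "apply_moves", "kwargs": {
  "targets": [
    [0, [0, 1, 0], [0, 0, 0]],
    [0, [0, 2, 0], [0, 0, 0]],
    [0, [0, 3, 0], [0, 0, 0]],
    [0, [0, -8, 0], [0, 0, 0]],
    [0, [0, -20, 0], [0, 0, 0]],
    [0, [0, -55, 0], [0, 0, 0]],
    [0, [0, -65, 10], [0, 0, 0]],
    [0, [0, -65, 55], [0, 0, 0]],
    [60, [0, -60, 100], [0, 0, 0]],
    [60, [0, -20, 110], [0, 0, 0]],
    [60, [0, 30, 110], [0, 0, 0]],
    [60, [0, 80, 110], [0, 0, 0]],
    [60, [0, 120, 110], [0, 0, 0]],
    [60, [0, 139, 110], [0, 0, 0]],
    [60, [0, 139, 80], [0, 0, 0]],
    [60, [0, 139, 50], [0, 0, 0]],
    [60, [0, 139, 50], [0, 0, 0]]
  ]
}}

```text
time_s: 24.05
eef_pos: [483.0, -146.4, 79.3]
ee_rot: [-0.004, 0.708, 0.706, -0.001]
force: [-0.0, -1.3, -1.2]
grip_width: 0.7
grip_force: 0.0
```

```bash
python3 chk.py 485
```

```text
3851 [ 462.25185307 -166.98115058   24.05207143] [ 506.36409374 -121.71314539   31.41004668] [ 484.18468709 -147.25085132   81.42808876] 0.7022381357915113
```

{"fn": "apply_moves", "kwargs": {
  "targets": [
    [60, [0, 0, -25], [0, 0, 0]],
    [60, [0, 0, -50], [0, 0, 0]],
    [60, [0, 0, -62], [0, 0, 0]],
    [60, [0, 0, -69], [0, 0, 0]],
    [60, [0, 0, -69], [0, 0, 0]],
    [35, [0, 0, -69], [0, 0, 0]],
    [35, [0, 0, -69], [0, 0, 0]],
    [35, [0, 0, -69], [0, 0, 0]],
    [35, [0, 0, -69], [0, 0, 0]]
  ]
}}

```text
time_s: 25.0
eef_pos: [486.0, -148.6, 14.5]
ee_rot: [0.001, 0.708, 0.706, 0.0]
force: [-1.1, 1.5, 6.6]
grip_width: 0.508
grip_force: 31.4
```

{"fn": "apply_moves", "kwargs": {
  "targets": [
    [35, [0, 0, 12], [0, 0, 0]],
    [35, [0, 0, 40], [0, 0, 0]],
    [35, [0, 10, 60], [0, 0, 0]],
    [35, [20, 50, 60], [0, 0, -1.4]],
    [35, [40, 90, 60], [0, 0, -1.4]],
    [35, [60, 130, 60], [0, 0, -1.4]],
    [35, [67, 165, 60], [0, 0, -1.4]],
    [35, [67, 179, 60], [0, 0, -1.4]],
    [35, [67, 179, 60], [0, 0, -1.4]],
    [35, [67, 179, 40], [0, 0, -1.4]],
    [35, [67, 179, 20], [0, 0, -1.4]],
    [35, [67, 179, 20], [0, 0, -1.4]]
  ]
}}

```text
time_s: 26.2
eef_pos: [550.7, 29.5, 31.6]
ee_rot: [-0.002, 0.717, 0.697, -0.001]
force: [0.8, 1.1, -1.1]
grip_width: 0.504
grip_force: 33.1
```

Run:
```python
from h import *
im,d,P=grab('wrist','w6.png'); s=ctrl.sense(); print(s['eef_pos'],s['grip_width'],s['grip_force'],s['force'])
Z=P[...,2]
for n,z0,z1 in(('held',43,56),('lying',27,36)):
    m=((Z>z0)&(Z<z1)&(abs(P[...,0]-555)<24)&(P[...,1]<180)).astype(np.uint8)
    k=cv2.connectedComponentsWithStats(m)
    for i,t in enumerate(k[2]):
        if i and t[4]>500: q=P[k[1]==i]; print(n,t,cv2.minAreaRect(q[:,:2].astype(np.float32)))
```

```text
[551.63577373  29.50992554  33.0533014 ] 0.5024858422222441 33.11580955982208 [ 0.7918271  -0.56881488 -0.89204379]
held [ 276  214  105  110 9193] ((553.986572265625, 26.117597579956055), (60.37709045410156, 47.59292221069336), 88.33123016357422)
lying [ 267    0  102   67 6491] ((552.6583251953125, 135.74562072753906), (25.875856399536133, 43.92616271972656), 88.5296859741211)
lying [  274    70    95   127 11352] ((553.1008911132812, 90.94474792480469), (60.00496292114258, 44.114871978759766), 88.90521240234375)
```

{"fn": "apply_moves", "kwargs": {
  "targets": [
    [35, [0, 0, -8], [0, 0, 0]],
    [35, [0, 0, -14], [0, 0, 0]],
    [35, [0, 0, -17], [0, 0, 0]],
    [35, [0, 0, -17], [0, 0, 0]],
    [58, [0, 0, -17], [0, 0, 0]],
    [58, [0, 0, -17], [0, 0, 0]],
    [58, [0, 0, 10], [0, 0, 0]],
    [58, [0, 0, 45], [0, 0, 0]],
    [0, [-40, 0, 50], [0, 0, 0]],
    [0, [-52, -2, 50], [0, 0, 0]],
    [0, [-52, -2, 50], [0, 0, 0]],
    [0, [-52, -2, 50], [0, 0, 0]],
    [0, [-52, -2, 20], [0, 0, 0]],
    [0, [-52, -2, -12], [0, 0, 0]],
    [0, [-52, -2, -12], [0, 0, 0]],
    [0, [-52, -2, -12], [0, 0, 0]]
  ]
}}

```text
time_s: 27.85
eef_pos: [500.9, 28.7, 21.5]
ee_rot: [-0.0, 0.716, 0.698, -0.0]
force: [1.3, -0.2, 0.6]
grip_width: -0.003
grip_force: 0.0
```

{"fn": "apply_moves", "kwargs": {
  "targets": [
    [0, [5, 0, 0], [0, 0, 0]],
    [0, [10, 0, 0], [0, 0, 0]],
    [0, [14, 0, 0], [0, 0, 0]],
    [0, [18, 0, 0], [0, 0, 0]],
    [0, [22, 0, 0], [0, 0, 0]],
    [0, [26, 0, 0], [0, 0, 0]],
    [0, [30, 0, 0], [0, 0, 0]],
    [0, [34, 0, 0], [0, 0, 0]],
    [0, [36, 0, 0], [0, 0, 0]],
    [0, [38, 0, 0], [0, 0, 0]],
    [0, [40, 0, 0], [0, 0, 0]],
    [0, [40, 0, 0], [0, 0, 0]]
  ]
}}

```text
time_s: 29.05
eef_pos: [540.5, 28.7, 21.7]
ee_rot: [-0.0, 0.716, 0.698, -0.0]
force: [-2.0, 0.9, 3.3]
grip_width: -0.003
grip_force: 1.9
```

```bash
cat > bars.py <<'E'
from h import *
im,d,P=grab('wrist'); s=ctrl.sense(); print(s['eef_pos'],s['force'])
Z=P[...,2]; hsv=cv2.cvtColor(im,cv2.COLOR_BGR2HSV)
m=((Z>26)&(Z<37)&(P[...,0]>500)&(P[...,0]<625)&(P[...,1]>-60)&(P[...,1]<190)).astype(np.uint8)
m=cv2.morphologyEx(m,cv2.MORPH_OPEN,np.ones((5,5)))
k=cv2.connectedComponentsWithStats(m)
for i,t in enumerate(k[2]):
    if i and t[4]>300: q=P[k[1]==i]; print(t,cv2.minAreaRect(q[:,:2].astype(np.float32)))
E
python3 bars.py
```

```text
[540.42454809  28.71090517  21.5875295 ] [-2.50694123 -0.23678569  3.07391453]
[ 289    0  109   60 6307] ((552.4570922851562, 133.56246948242188), (21.85794448852539, 44.24372100830078), 87.55348205566406)
[ 436    0   49  300 3192] ((604.256103515625, 74.14598083496094), (138.89459228515625, 2.029740810394287), 88.7296371459961)
[  294    64   103   137 13082] ((553.1018676757812, 90.90068817138672), (60.43922424316406, 44.17685317993164), 88.86052703857422)
[ 332  206  103   84 6478] ((571.4075317382812, 35.24382781982422), (44.500648498535156, 49.69409942626953), 86.2000732421875)
```

{"fn": "apply_moves", "kwargs": {
  "targets": [
    [0, [1, 0, 0], [0, 0, 0]],
    [0, [2, 0, 0], [0, 0, 0]],
    [0, [3, 0, 0], [0, 0, 0]],
    [0, [4, 0, 0], [0, 0, 0]],
    [0, [4, 0, 0], [0, 0, 0]]
  ]
}}

```text
time_s: 29.6
eef_pos: [544.3, 28.7, 21.5]
ee_rot: [-0.0, 0.716, 0.698, -0.0]
force: [-2.9, -0.7, 4.2]
grip_width: 0.0
grip_force: 2.4
```

{"fn": "apply_moves", "kwargs": {
  "targets": [
    [0, [1, 0, 0], [0, 0, 0]],
    [0, [2, 0, 0], [0, 0, 0]],
    [0, [3, 0, 0], [0, 0, 0]],
    [0, [4, 0, 0], [0, 0, 0]],
    [0, [5, 0, 0], [0, 0, 0]],
    [0, [5, 0, 0], [0, 0, 0]]
  ]
}}

```text
time_s: 30.2
eef_pos: [547.4, 28.7, 21.4]
ee_rot: [-0.002, 0.716, 0.698, -0.002]
force: [-13.0, -1.3, 13.6]
grip_width: 0.001
grip_force: 8.8
```

{"fn": "apply_moves", "kwargs": {
  "targets": [
    [0, [1, 0, 0], [0, 0, 0]],
    [0, [2, 0, 0], [0, 0, 0]],
    [0, [2, 0, 0], [0, 0, 0]]
  ]
}}

```text
time_s: 30.5
eef_pos: [547.7, 28.7, 21.3]
ee_rot: [-0.004, 0.716, 0.698, -0.004]
force: [-23.0, -3.7, 19.8]
grip_width: 0.003
grip_force: 14.3
```

{"fn": "apply_moves", "kwargs": {
  "targets": [
    [0, [-8, 0, 0], [0, 0, 0]],
    [0, [-48, 0, 0], [0, 0, 0]],
    [0, [-48, 30, 0], [0, 0, 0]],
    [0, [-48, 62, 0], [0, 0, 0]],
    [0, [-40, 62, 0], [0, 0, 0]],
    [0, [-35, 62, 0], [0, 0, 0]],
    [0, [-31, 62, 0], [0, 0, 0]],
    [0, [-27, 62, 0], [0, 0, 0]],
    [0, [-23, 62, 0], [0, 0, 0]],
    [0, [-19, 62, 0], [0, 0, 0]],
    [0, [-15, 62, 0], [0, 0, 0]],
    [0, [-11, 62, 0], [0, 0, 0]],
    [0, [-8, 62, 0], [0, 0, 0]],
    [0, [-6, 62, 0], [0, 0, 0]],
    [0, [-4, 62, 0], [0, 0, 0]],
    [0, [-2, 62, 0], [0, 0, 0]],
    [0, [-1, 62, 0], [0, 0, 0]],
    [0, [0, 62, 0], [0, 0, 0]],
    [0, [0, 62, 0], [0, 0, 0]]
  ]
}}

```text
time_s: 32.4
eef_pos: [549.1, 90.6, 21.0]
ee_rot: [-0.002, 0.716, 0.698, -0.002]
force: [-11.8, -1.8, 7.5]
grip_width: 0.002
grip_force: 6.8
```

{"fn": "apply_moves", "kwargs": {
  "targets": [
    [0, [-8, 0, 0], [0, 0, 0]],
    [0, [-48, 0, 0], [0, 0, 0]],
    [0, [-48, 30, 0], [0, 0, 0]],
    [0, [-48, 61, 0], [0, 0, 0]],
    [0, [-40, 61, 0], [0, 0, 0]],
    [0, [-35, 61, 0], [0, 0, 0]],
    [0, [-31, 61, 0], [0, 0, 0]],
    [0, [-27, 61, 0], [0, 0, 0]],
    [0, [-23, 61, 0], [0, 0, 0]],
    [0, [-19, 61, 0], [0, 0, 0]],
    [0, [-15, 61, 0], [0, 0, 0]],
    [0, [-11, 61, 0], [0, 0, 0]],
    [0, [-8, 61, 0], [0, 0, 0]],
    [0, [-6, 61, 0], [0, 0, 0]],
    [0, [-4, 61, 0], [0, 0, 0]],
    [0, [-2, 61, 0], [0, 0, 0]],
    [0, [0, 61, 0], [0, 0, 0]],
    [0, [1, 61, 0], [0, 0, 0]],
    [0, [1, 61, 0], [0, 0, 0]]
  ]
}}

```text
time_s: 34.3
eef_pos: [550.5, 151.7, 21.1]
ee_rot: [-0.002, 0.716, 0.698, -0.002]
force: [-9.9, -0.8, 7.1]
grip_width: -0.001
grip_force: 6.2
```

```bash
python3 bars.py
```

```text
[550.5028446  151.72421489  21.09027907] [-10.76552196  -1.19424529   6.26550076]
[ 332  200  109   93 6986] ((583.0007934570312, 159.54721069335938), (48.14057922363281, 52.20038604736328), 82.93498992919922)
```

{"fn": "apply_moves", "kwargs": {
  "targets": [
    [0, [-15, 0, 0], [0, 0, 0]],
    [0, [-15, 0, 50], [0, 0, 0]],
    [0, [-10, -45, 60], [0, 0, 0]],
    [0, [0, -90, 60], [0, 0, 0]],
    [0, [15, -135, 60], [0, 0, 0]],
    [0, [23, -180, 60], [0, 0, 0]],
    [0, [23, -192, 60], [0, 0, 0]],
    [0, [23, -192, 60], [0, 0, 0]],
    [0, [23, -192, 25], [0, 0, 0]],
    [0, [23, -192, 1], [0, 0, 0]],
    [0, [23, -192, 1], [0, 0, 0]],
    [0, [23, -185, 1], [0, 0, 0]],
    [0, [23, -178, 1], [0, 0, 0]],
    [0, [23, -173, 1], [0, 0, 0]],
    [0, [23, -169, 1], [0, 0, 0]],
    [0, [23, -165, 1], [0, 0, 0]],
    [0, [23, -162, 1], [0, 0, 0]],
    [0, [23, -160, 1], [0, 0, 0]],
    [0, [23, -158, 1], [0, 0, 0]],
    [0, [23, -158, 1], [0, 0, 0]]
  ]
}}

```text
time_s: 36.35
eef_pos: [575.5, -6.5, 22.5]
ee_rot: [0.0, 0.716, 0.698, 0.0]
force: [-0.0, -2.8, 1.8]
grip_width: -0.005
grip_force: 1.3
```

{"fn": "apply_moves", "kwargs": {
  "targets": [
    [0, [0, 1, 0], [0, 0, 0]],
    [0, [0, 2, 0], [0, 0, 0]],
    [0, [0, 3, 0], [0, 0, 0]],
    [0, [0, 3, 0], [0, 0, 0]]
  ]
}}

```text
time_s: 36.75
eef_pos: [575.9, -6.2, 22.6]
ee_rot: [0.002, 0.716, 0.698, -0.001]
force: [-0.4, -17.3, 0.8]
grip_width: 0.001
grip_force: 8.8
```

{"fn": "apply_moves", "kwargs": {
  "targets": [
    [0, [0, -12, 0], [0, 0, 0]],
    [0, [0, -12, 45], [0, 0, 0]],
    [0, [0, -12, 95], [0, 0, 0]],
    [0, [-10, 20, 130], [0, 0, -8]],
    [0, [-20, 60, 155], [0, 0, -16]],
    [0, [-30, 100, 180], [0, 0, -24]],
    [0, [-50, 140, 205], [0, 0, -32]],
    [0, [-70, 180, 230], [0, 0, -40]],
    [0, [-90, 220, 250], [0, 0, -48]],
    [0, [-110, 260, 270], [0, 0, -56]],
    [0, [-130, 300, 280], [0, 0, -64]],
    [0, [-130, 340, 280], [0, 0, -72]],
    [0, [-130, 380, 280], [0, 0, -80]],
    [40, [-130, 390, 280], [0, 0, -88.6]],
    [40, [-130, 390, 280], [0, 0, -88.6]],
    [40, [-130, 390, 280], [0, 0, -88.6]],
    [40, [-130, 390, 280], [0, 0, -88.6]]
  ]
}}

```text
time_s: 38.45
eef_pos: [445.5, 385.8, 302.4]
ee_rot: [-0.0, 1.0, -0.0, -0.0]
force: [-0.6, -0.5, 1.2]
grip_width: 0.467
grip_force: 0.0
```

```bash
cat > half.py <<'E'
from h import *
import sys
im,d,P=grab('wrist',sys.argv[1]); s=ctrl.sense(); print(s['eef_pos'],s['ee_rot'],s['joints'].round(2))
Z=P[...,2]
m=((Z>31)&(Z<41)&(P[...,1]>270)&(P[...,0]<660)).astype(np.uint8)
k=cv2.connectedComponentsWithStats(m)
i=1+k[2][1:,4].argmax(); q=P[k[1]==i][:,:2]; print(k[2][i],np.nanmedian(Z[k[1]==i]))
# fit model: L shape, union of two rects; maximise overlap using edges
from scipy.optimize import minimize
def sd(p,q):
    c,s_=np.cos(p[2]),np.sin(p[2]); l=(q-p[:2])@np.array([[c,-s_],[s_,c]])
    def box(x0,x1,y0,y1):
        return np.maximum(np.maximum(x0-l[:,0],l[:,0]-x1),np.maximum(y0-l[:,1],l[:,1]-y1))
    return np.minimum(box(-14,0,-14,190),box(-14,40,-14,0))
edge=(k[1]==i)&(cv2.erode((k[1]==i).astype(np.uint8),np.ones((3,3)))==0)
e=P[edge][:,:2]
best=None
for y0 in np.radians([-60,-75,-90,-105,-120,0,-15,15]):
    mu=q.mean(0); c,s_=np.cos(y0),np.sin(y0); off=np.array([[c,-s_],[s_,c]])@np.array([-3,72])
    r=minimize(lambda p:np.clip(np.abs(sd(p,e)),0,8).mean()+np.clip(sd(p,q),0,20).mean(),[*(mu-off),y0],method='Nelder-Mead',options=dict(maxiter=4000,xatol=1e-3,fatol=1e-5,initial_simplex=[[*(mu-off),y0],[*(mu-off+[8,0]),y0],[*(mu-off+[0,8]),y0],[*(mu-off),y0+.15]]))
    if best is None or r.fun<best.fun: best=r
p=best.x; c,s_=np.cos(p[2]),np.sin(p[2]); g=p[:2]+np.array([[c,-s_],[s_,c]])@[-7,75]
print('half origin',p[:2],'yaw deg',np.degrees(p[2]),'fit',best.fun,'grip',g)
E
python3 half.py w7.png
```

```text
[445.52962533 385.77951207 302.50642669] [-3.67781854e-05  9.99999855e-01 -5.37150700e-04  1.05628402e-05] [0.51 0.42 1.16 0.   1.56 2.09]
[ 294   34   37  160 1886] 34.613264194304975
half origin [424.8041962  406.58814786] yaw deg -96.66692976119977 fit 1.3131100996809202 grip [500.10971538 404.83350201]
```

View pics/w7.png

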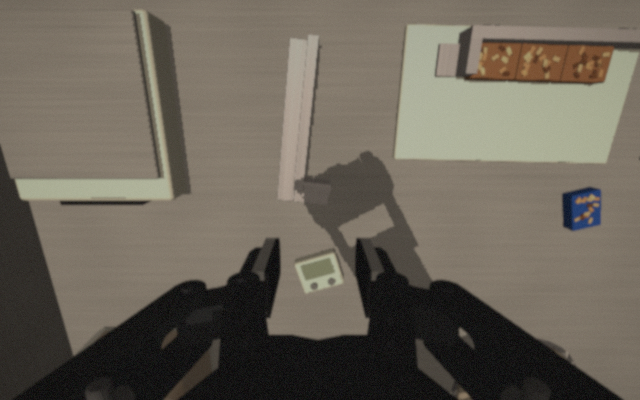

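The three bars sit tight in the corner at (480–612, 62). The half's long arm runs from (290,198) to (313,38) with its short arm at (318,190). The fit agrees with that; I'll refine it closer up.

{"fn": "apply_moves", "kwargs": {
  "targets": [
    [40, [20, 10, -40], [0, 0, -6.7]],
    [40, [40, 15, -80], [0, 0, -6.7]],
    [40, [30, 19, -120], [0, 0, -6.7]],
    [40, [30, 19, -160], [0, 0, -6.7]],
    [40, [30, 19, -170], [0, 0, -6.7]],
    [40, [30, 19, -170], [0, 0, -6.7]],
    [40, [30, 19, -170], [0, 0, -6.7]]
  ]
}}

```text
time_s: 39.2
eef_pos: [476.4, 405.9, 134.8]
ee_rot: [-0.001, 0.998, -0.06, 0.002]
force: [0.1, 1.2, 0.7]
grip_width: 0.471
grip_force: 0.0
```

```bash
python3 half.py w8.png
```

```text
[476.40018239 406.0440854  134.91881788] [-0.00113752  0.99822383 -0.05953817  0.00175958] [ 0.52  0.61  1.3  -0.    1.22  2.21]
[ 307   19   48  249 4597] 34.70008914330347
half origin [424.6021472  406.40533081] yaw deg -96.32098289284623 fit 1.4416463194225981 grip [499.91688803 405.10540227]
```

View pics/w8.png

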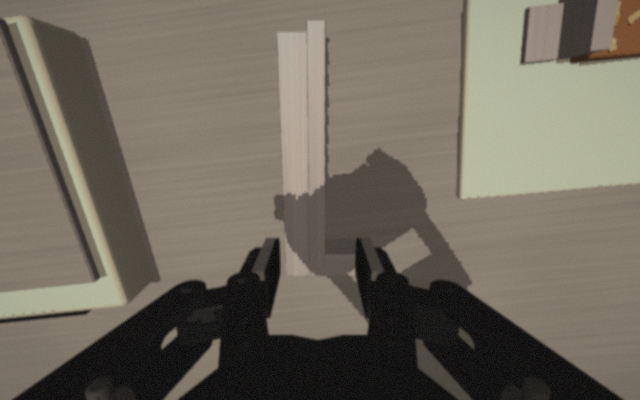

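{"fn": "apply_moves", "kwargs": {
  "squeeze": 80,
  "targets": [
    [40, [24, -1, -40], [0, 0, 0]],
    [40, [24, -1, -80], [0, 0, 0]],
    [40, [24, -1, -100], [0, 0, 0]],
    [40, [24, -1, -111], [0, 0, 0]],
    [40, [24, -1, -111], [0, 0, 0]],
    [40, [24, -1, -111], [0, 0, 0]],
    [5, [24, -1, -111], [0, 0, 0]],
    [5, [24, -1, -111], [0, 0, 0]],
    [5, [24, -1, -111], [0, 0, 0]],
    [5, [24, -1, -111], [0, 0, 0]],
    [5, [24, -1, -111], [0, 0, 0]]
  ]
}}

```text
time_s: 40.35
eef_pos: [499.9, 405.1, 23.1]
ee_rot: [-0.001, 0.998, -0.059, 0.001]
force: [-1.4, -0.9, 6.4]
grip_width: 0.142
grip_force: 80.2
```

{"fn": "apply_moves", "kwargs": {
  "targets": [
    [5, [0, 0, 15], [0, 0, 0]],
    [5, [0, 0, 50], [0, 0, 0]],
    [5, [0, 0, 80], [0, 0, 0]],
    [5, [0, 0, 80], [0, 0, 8]],
    [5, [0, 0, 80], [0, 0, 16]],
    [5, [0, 0, 80], [0, 0, 24]],
    [5, [0, 0, 80], [0, 0, 32]],
    [5, [0, 0, 80], [0, 0, 40]],
    [5, [0, 0, 80], [0, 0, 48]],
    [5, [0, 0, 80], [0, 0, 56]],
    [5, [0, 0, 80], [0, 0, 64]],
    [5, [0, 0, 80], [0, 0, 72]],
    [5, [0, 0, 80], [0, 0, 80]],
    [5, [0, 0, 80], [0, 0, 88]],
    [5, [0, 0, 80], [0, 0, 95]],
    [5, [0, 0, 80], [0, 0, 95]],
    [5, [0, 0, 80], [0, 0, 95]]
  ]
}}

```text
time_s: 42.05
eef_pos: [499.1, 404.7, 101.6]
ee_rot: [-0.0, 0.719, 0.695, -0.0]
force: [0.2, -0.6, -4.8]
grip_width: 0.144
grip_force: 78.8
```

{"fn": "apply_moves", "kwargs": {
  "targets": [
    [5, [5, -35, 0], [0, 0, 0]],
    [5, [10, -70, 0], [0, 0, 0]],
    [5, [15, -105, 0], [0, 0, 0]],
    [5, [20, -140, 0], [0, 0, 0]],
    [5, [25, -175, 0], [0, 0, 0]],
    [5, [30, -210, 0], [0, 0, 0]],
    [5, [35, -245, 0], [0, 0, 0]],
    [5, [40, -280, 0], [0, 0, 0]],
    [5, [44, -310, 0], [0, 0, 0]],
    [5, [44, -328, 0], [0, 0, 0]],
    [5, [44, -328, -30], [0, 0, 0]],
    [5, [44, -328, -45], [0, 0, 0]],
    [5, [44, -328, -45], [0, 0, 0]],
    [5, [44, -328, -45], [0, 0, 0]]
  ]
}}

```text
time_s: 43.45
eef_pos: [543.6, 76.7, 57.0]
ee_rot: [0.0, 0.719, 0.695, 0.0]
force: [0.3, 0.5, -4.7]
grip_width: 0.136
grip_force: 78.8
```

Run:
```python
from h import *
im,d,P=grab('wrist','w9.png'); s=ctrl.sense(); print(s['eef_pos'],s['ee_rot'],s['grip_width'],s['grip_force'],s['force'],s['wrist_torque'])
```

```text
[543.90941916  76.78673074  57.42863124] [6.47558791e-04 7.18634208e-01 6.95387744e-01 5.84675824e-04] 0.13642357224884072 78.82061004638672 [ 0.51731376 -0.17284872 -4.42824891] [-0.00654674 -0.0068874  -0.02804264]
```

View pics/w9.png

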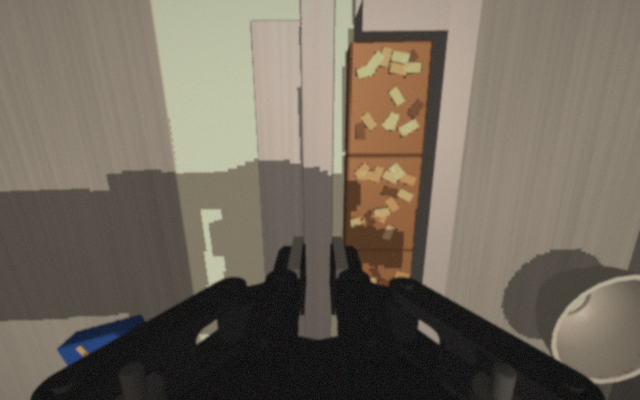

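The half is held above the board with its arm parallel to the row, and the bars at (385,165) lie flush along the fence. Lowering to the board.

{"fn": "apply_moves", "kwargs": {
  "targets": [
    [5, [0, 0, -8], [0, 0, 0.4]],
    [5, [0, 0, -15], [0, 0, 0.4]],
    [5, [0, 0, -19], [0, 0, 0.4]],
    [5, [0, 0, -21], [0, 0, 0.4]],
    [5, [0, 0, -22], [0, 0, 0.4]],
    [5, [0, 0, -22], [0, 0, 0.4]],
    [5, [0, 0, -22], [0, 0, 0.4]]
  ]
}}

```text
time_s: 44.2
eef_pos: [543.0, 76.7, 35.0]
ee_rot: [-0.0, 0.716, 0.698, -0.0]
force: [-5.6, -0.5, 4.5]
grip_width: 0.137
grip_force: 80.2
```

```bash
cat > fin.py <<'E'
from h import *
import sys
im,d,P=grab('wrist',sys.argv[1]); s=ctrl.sense(); print(s['eef_pos'],s['ee_rot'],s['grip_width'],s['force'])
Z=P[...,2]
# scan lines: fence inner face, bars edges, half inner edge along x at several y
for v in range(10,250,24):
    row=Z[v]; x=P[v,:,0]; hi=(row>42)&(row<52); bar=(row>27)&(row<36)&(x>535)&(x<615)
    runs=np.flatnonzero(np.diff(np.r_[0,hi.astype(int),0])).reshape(-1,2)
    print('y%.0f'%np.nanmedian(P[v,300:420,1]),'hi',[(round(float(x[a]),1),round(float(x[b-1]),1)) for a,b in runs if b-a>4],'bar',(x[bar].min().round(1),x[bar].max().round(1)) if bar.sum()>5 else None)
E
python3 fin.py w10.png
```

```text
[543.01121073  76.76330961  35.02928638] [-2.05692509e-04  7.15826583e-01  6.98278013e-01 -2.77133061e-04] 0.1368156244963188 [-5.01406287 -0.12400758  4.44051029]
y188 hi [(537.8, 551.1), (566.9, 620.6)] bar None
y183 hi [(537.4, 541.0), (541.8, 551.0), (606.4, 620.3)] bar (np.float64(563.0), np.float64(607.0))
y173 hi [(537.5, 551.0), (606.4, 620.6)] bar (np.float64(562.6), np.float64(606.9))
y162 hi [(537.1, 550.4), (606.0, 620.2)] bar (np.float64(562.1), np.float64(606.9))
y152 hi [(536.7, 550.4), (606.1, 615.1), (616.1, 620.4)] bar (np.float64(561.8), np.float64(606.4))
y141 hi [(536.7, 550.3), (605.4, 613.1), (614.6, 619.6)] bar (np.float64(561.5), np.float64(606.6))
y129 hi [(536.2, 549.6), (605.7, 619.2)] bar (np.float64(561.1), np.float64(605.8))
y117 hi [(535.8, 549.6), (605.1, 618.7)] bar (np.float64(560.7), np.float64(605.5))
y104 hi [(535.8, 549.5), (604.9, 618.6)] bar (np.float64(560.3), np.float64(605.1))
y91 hi [(535.4, 548.8), (604.6, 618.7)] bar (np.float64(559.9), np.float64(604.9))
```

{"fn": "apply_moves", "kwargs": {
  "targets": [
    [5, [2, 0, 0], [0, 0, 0]],
    [5, [4, 0, 0], [0, 0, 0]],
    [5, [6, 0, 0], [0, 0, 0]],
    [5, [8, 0, 0], [0, 0, 0]],
    [5, [9, 0, 0], [0, 0, 0]],
    [5, [10, 0, 0], [0, 0, 0]],
    [5, [10, 0, 0], [0, 0, 0]]
  ]
}}

```text
time_s: 44.95
eef_pos: [553.1, 76.8, 35.0]
ee_rot: [-0.0, 0.716, 0.698, -0.0]
force: [-4.3, 0.1, 4.0]
grip_width: 0.141
grip_force: 80.2
```

{"fn": "apply_moves", "kwargs": {
  "targets": [
    [5, [1, 0, 0], [0, 0, 0]],
    [5, [1, 0, 0], [0, 0, 0]]
  ]
}}

```text
time_s: 45.15
eef_pos: [553.9, 76.8, 35.0]
ee_rot: [-0.0, 0.716, 0.698, -0.0]
force: [-6.0, -0.7, 5.5]
grip_width: 0.137
grip_force: 80.4
```

{"fn": "apply_moves", "kwargs": {
  "targets": [
    [5, [0.5, 0, 0], [0, 0, 0]],
    [5, [1, 0, 0], [0, 0, 0]],
    [5, [1, 0, 0], [0, 0, 0]]
  ]
}}

```text
time_s: 45.45
eef_pos: [554.5, 76.8, 35.0]
ee_rot: [-0.001, 0.716, 0.698, -0.001]
force: [-8.9, -1.0, 8.2]
grip_width: 0.135
grip_force: 80.7
```

{"fn": "apply_moves", "kwargs": {
  "targets": [
    [5, [-0.3, 1, 0], [0, 0, 0]],
    [5, [-0.3, 2, 0], [0, 0, 0]],
    [5, [-0.3, 3, 0], [0, 0, 0]],
    [5, [-0.3, 3, 0], [0, 0, 0]]
  ]
}}

```text
time_s: 45.85
eef_pos: [554.5, 78.2, 35.0]
ee_rot: [0.0, 0.716, 0.698, -0.001]
force: [-8.4, -9.6, 6.7]
grip_width: 0.137
grip_force: 80.4
```

{"fn": "apply_moves", "kwargs": {
  "targets": [
    [5, [0, 0.5, 0], [0, 0, 0]],
    [5, [0, 1, 0], [0, 0, 0]],
    [5, [0, 1, 0], [0, 0, 0]]
  ]
}}

```text
time_s: 46.15
eef_pos: [554.5, 79.1, 35.0]
ee_rot: [0.0, 0.716, 0.698, -0.002]
force: [-8.1, -10.6, 6.9]
grip_width: 0.136
grip_force: 80.4
```

{"fn": "apply_moves", "kwargs": {
  "targets": [
    [5, [0, 0.5, 0], [0, 0, 0]],
    [5, [0, 1, 0], [0, 0, 0]],
    [5, [0, 1, 0], [0, 0, 0]]
  ]
}}

```text
time_s: 46.45
eef_pos: [554.6, 79.3, 35.0]
ee_rot: [0.001, 0.716, 0.698, -0.002]
force: [-8.7, -15.3, 7.2]
grip_width: 0.135
grip_force: 80.4
```

{"fn": "apply_moves", "kwargs": {
  "targets": [
    [5, [0, 0.5, 0], [0, 0, 0]],
    [5, [0, 1, 0], [0, 0, 0]],
    [5, [0, 1, 0], [0, 0, 0]]
  ]
}}

```text
time_s: 46.75
eef_pos: [554.6, 79.3, 35.0]
ee_rot: [0.001, 0.716, 0.698, -0.003]
force: [-9.7, -22.2, 6.8]
grip_width: 0.135
grip_force: 80.5
```

{"fn": "apply_moves", "kwargs": {
  "targets": [
    [5, [0, 0.5, 0], [0, 0, 0]],
    [5, [0, 1, 0], [0, 0, 0]],
    [5, [0, 1, 0], [0, 0, 0]]
  ]
}}

```text
time_s: 47.05
eef_pos: [554.6, 79.4, 35.0]
ee_rot: [0.002, 0.716, 0.698, -0.003]
force: [-9.7, -27.0, 7.0]
grip_width: 0.136
grip_force: 80.5
```

Firm contact in both directions. Easing off, releasing and looking from above.

{"fn": "apply_moves", "kwargs": {
  "targets": [
    [5, [-0.5, -2, 0], [0, 0, 0]],
    [5, [-0.5, -2.5, 0], [0, 0, 0]],
    [30, [-0.5, -2.5, 0], [0, 0, 0]],
    [30, [-0.5, -2.5, 0], [0, 0, 0]],
    [30, [-0.5, -2.5, 30], [0, 0, 0]],
    [40, [-0.5, -30, 80], [0, 0, 0]],
    [40, [-0.5, -60, 120], [0, 0, 0]],
    [40, [10, -70, 160], [0, 0, 0]],
    [40, [10, -70, 200], [0, 0, 0]],
    [40, [10, -70, 200], [0, 0, 0]],
    [40, [10, -70, 200], [0, 0, 0]],
    [40, [10, -70, 200], [0, 0, 0]]
  ]
}}

```text
time_s: 48.25
eef_pos: [564.5, 14.1, 233.1]
ee_rot: [-0.001, 0.716, 0.698, -0.001]
force: [-0.2, -0.9, -0.4]
grip_width: 0.469
grip_force: 0.0
```

Run:
```python
from h import *
im,d,P=grab('wrist','w11.png'); s=ctrl.sense(); print(s['eef_pos'])
c=cv2.resize(im[60:330,240:480],None,fx=2.2,fy=2.2,interpolation=cv2.INTER_CUBIC); cv2.imwrite('pics/w11c.png',c)
Z=P[...,2]
for v in range(20,300,20):
    row=Z[v]; x=P[v,:,0]; hi=(row>42)&(row<52)&(x>530)&(x<640); bar=(row>27)&(row<36)&(x>535)&(x<615)
    runs=np.flatnonzero(np.diff(np.r_[0,hi.astype(int),0])).reshape(-1,2)
    print('y%.0f'%np.nanmedian(P[v,300:420,1]),'hi',[(round(float(x[a]),1),round(float(x[b-1]),1)) for a,b in runs if b-a>4],'bar',(x[bar].min().round(1),x[bar].max().round(1)) if bar.sum()>5 else None)
u=np.nanargmin(abs(P[150,:,0]-583)); col=Z[:,u]; y=P[:,u,1]
print([(round(float(y[v]),1),round(float(col[v]),1)) for v in range(60,330) if -50<y[v]<210 and abs(col[v]-col[v-1])>2])
```

```text
[564.53468903  14.08134056 232.95297956]
y182 hi [(549.7, 562.6), (606.6, 620.4)] bar (np.float64(563.5), np.float64(606.8))
y163 hi [(548.8, 562.1), (606.7, 619.9)] bar (np.float64(563.0), np.float64(606.3))
y143 hi [(548.0, 561.5), (605.9, 619.1)] bar (np.float64(562.4), np.float64(605.9))
y123 hi [(548.4, 560.9), (605.3, 618.7)] bar (np.float64(561.8), np.float64(605.5))
y102 hi [(547.6, 560.4), (605.3, 618.3)] bar (np.float64(561.3), np.float64(604.9))
y80 hi [(546.7, 559.8), (604.3, 617.4)] bar (np.float64(560.6), np.float64(604.4))
y58 hi [(546.9, 559.2), (603.9, 616.7)] bar (np.float64(560.0), np.float64(603.9))
y35 hi [(546.0, 558.5), (603.7, 617.4)] bar (np.float64(559.3), np.float64(603.5))
y10 hi [(545.2, 557.9), (602.7, 616.6)] bar (np.float64(558.7), np.float64(602.4))
y-19 hi [(602.2, 612.4)] bar None
y-49 hi [(601.9, 615.2)] bar None
y-83 hi [] bar None
y-108 hi [] bar None
y-139 hi [] bar None
[(95.8, 32.8), (81.8, 31.2), (70.6, 29.7), (5.7, 35.7), (5.7, 40.7), (5.5, 44.9), (-17.0, 17.4), (-24.2, 15.7), (-33.4, 16.5), (-37.2, 9.3), (-37.9, 11.3), (-48.9, 7.9)]
```

View pics/w11c.png

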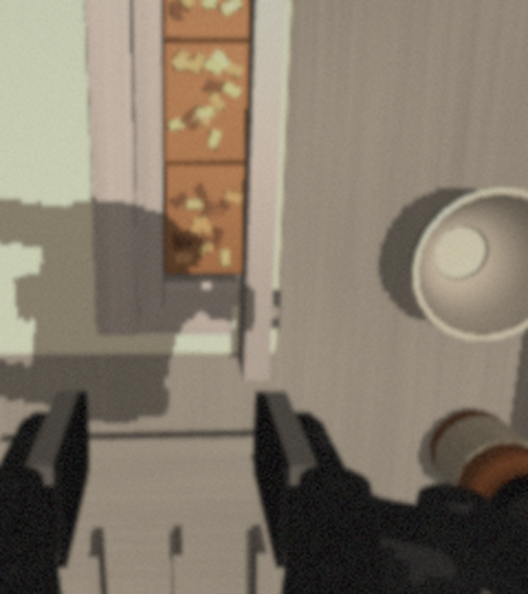

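The crop shows the bars tight between fence, long arm and short arm. The measured inner width is 44.4 mm and the half is parallel to the fence. Next I check that the half lies flat, then hand in.

Run:
```python
from h import *
im,d,P=grab('wrist'); Z=P[...,2]
for y in (180,140,100,60,20,0):
    r=[]
    for x0 in (555.5,612.5):
        x=x0+.025*(y-100)
        m=(abs(P[...,0]-x)<4)&(abs(P[...,1]-y)<8)&(Z>38); r.append(np.median(Z[m]) if m.sum() else None)
    print(y,r)
im,d,P=grab('top'); 
Z=P[...,2]; q=P[(Z>26)&(Z<37)&(P[...,0]>565)&(P[...,0]<598)&(P[...,1]>-20)&(P[...,1]<200)]; print('bars y',q[:,1].min(),q[:,1].max())
q=P[(Z>42)&(Z<52)&(P[...,0]>572)&(P[...,0]<598)&(P[...,1]>150)&(P[...,1]<220)]; print('stop y',q[:,1].min(),q[:,1].max())
ctrl.finish_job(); print('done')
```

```text
180 [np.float64(46.82986151281409), np.float64(46.84920336324552)]
140 [np.float64(46.638228810529284), np.float64(46.76185483150883)]
100 [np.float64(46.60998343646651), np.float64(46.63323870767263)]
60 [np.float64(46.76165477874952), np.float64(46.654656115553394)]
20 [np.float64(313.60928288637484), np.float64(307.74314332181405)]
0 [np.float64(46.66227845826472), np.float64(297.3654309729226)]
bars y 192.6357324752725 199.0388153245354
stop y 189.77609334017217 199.17267038815302
the job is handed in; nothing more can be done
done
```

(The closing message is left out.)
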